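Set up the bench electrolysis cell

ROBOT

A 6-joint arm with a two-finger parallel gripper is mounted at the origin on the work surface. World frame = base frame: x ahead of the robot, y to its left, z up, the work surface at z = 0. Lengths are in mm, angles in rad, forces in N, time in s.
With the tool pointing down it reaches from about 350 to 975 mm from the base axis. Payload 7.1 kg.
Tool frame: the origin (TCP) lies on the front face of the gripper's body, between the roots of the fingers; the fingertips stand 80 mm ahead of it and the grasp point (between the pads) lies 61 mm ahead of it (env.tips_ahead is the distance from the TCP to the fingertips, in mm); z points along the fingers, y is the direction in which the jaws open and shut (so a half turn about z gives the same grasp; the last joint's range is limited). The gripper opens to 88 mm and grips with 3 to 60 N. Pads are 20 mm wide; open, the fingers measure 115 mm over their backs; the gripper's body (75 mm by 178 mm) begins 61 mm behind the grasp point.
Start: joints at [-1.152, 0.423, 1.63, -0, 1.089, -0.019], TCP at [264.982, -566.03, 302.675] pointing down, gripper open.
Joint ranges: [-3, 3], [-0.9, 2.11], [0.09, 2.58], [-1.31, 4.45], [0.11, 2.69], [-2.54, 2.54]. Speed limits (rad/s): [2.39, 2.39, 3.01, 3.14, 3.14, 3.14].

INTERFACE

Orientations are given as a unit quaternion [x, y, z, w].
In Python, from station import env, set_gripper, viewer, workorder gives the robot as it stands. Calls block until the motion is done:
- env.reach(position, orientation): joint-space move of the TCP to a pose.
- env.move_l(position, rot=None, rate=150, f_stop=None): straight line of the TCP; rot=None keeps the orientation; rate is the mean speed in mm/s. With f_stop (N) it stops when the force on the tool has changed by that much, and returns True; else False.
- env.move_joints(angles): joint-space move.
- set_gripper(opening): finger opening in mm; the grip force is fixed at half the most; returns when the fingers have stopped.
- env.hold(seconds).
- env.ik(position, orientation): joint angles nearest the present ones, or None.
- env.read_state(): the state.
- viewer.camera(name): name is "scene" or "top" or "wrist"; returns the picture (384x512x3 uint8, blue, green, red); there is no depth.
- viewer.camera_params(name): a dict with "fx", "fy", "cx", "cy" (pixels), "pose" (4x4, takes a point from camera to world coordinates); the wrist camera has in their place "tool_from_camera" (4x4, takes a point from camera to tool coordinates, whose origin is the TCP and whose axes are the flange's). Camera axes: x right, y up, looking along -z (the intrinsics and any distortion apply to the point x, -y, -z); pixel columns grow to the right and rows downward; lengths in mm; the calibration is good to about 2 mm. The wrist camera is an equidistant fisheye: a pixel r from the principal point sees the ray r / f radians off the axis. A picture is of the moment at which its call begins: read the wrist's pose just before it. camera_params takes no time and is no camera call.
A pose or a line that the arm cannot do raises env.IKError and nothing moves.
- workorder.sign_off(): hands the job in, once; it reports no verdict.
The state is a dict: "time_s": time; "qpos": joint angles; "dq": joint speeds; "tau": joint torques, N m; "tool_pos": TCP position; "orientation": TCP orientation; "force": force on the tool from outside, world axes, zero at the start; "wrist_torque": the same for the moment, N m; "width": finger opening in mm.
Only numpy, scipy, OpenCV 4.12 (cv2) and the standard library are available. Lean on these libraries where they do the work, as an engineer would, in place of code of your own. Each camera call takes 0.05 s, during which the arm holds its last target. There are 200 camera calls.

TASK

Set up the electrolysis cell on its stand: move the two sample boxes from the stand into the yellow sample tray, lying flat side by side, then seat the clear cell fully home on the stand's two locating pegs and swing the red clamp arm all the way in over its end lug. Only once the cell is clamped, load every electrode pack standing on the bench, each into a bay of its own with its plates slid down between the fixed plates until the header bar rests on the rim. Leave everything else on the bench where it is, and do not tip the cell.

Things in the scene. Friction and masses are not known exactly. Their poses are not given: they have to be found in the camera images.
- seat (a point): fixed cell stand: stainless box 170 (x) x 290 (y) x 44 mm high, white seat plate 76 x 260 mm on top. This point: centre of the plate's upper face, 48 mm above the table; z up, y along the long side. Two brass locating pegs stand on the plate at x = 0, y = +105 and -105 mm: 10 mm thick, 11 mm high, upper 4.5 mm tapered to 3 mm. Place and turn vary.
- clamp (a joint): red swing clamp arm on the stand, upright pivot. 0: arm points outwards along the stand's +y, clear of the seat; grows clockwise seen from above; 1.57: arm points along the stand's +x, over the cell's end lug, 1.5 mm above it (stop at 1.6). Arm 18 mm wide, reaches 66 mm from the pivot, underside 13.5, top 21.5 mm above the seat plate. Light friction, about 1 N at the knob; stays put.
- clamp_knob (a point): black round knob upright on the clamp arm, 16 mm thick, 40 mm tall, 52 mm from the pivot axis. This point: on its axis, half-way up, 41.5 mm above the seat plate.
- clamp_pivot (a point): vertical pivot axis of the clamp, at knob height; it is at x = -53, y = +108 mm from the seat point. The post under it is 20 mm thick.
- cell_c (a point): cell: clear open trough 60 (x) x 176 (y) mm, rim 68 mm above its underside, about 0.6 kg. Orange grip amid the rim, 40 (x) x 12 (y) mm, up to 102 mm above the underside: pinch it across y. White lugs at both ends, 12 mm thick, with 13 mm through holes at y = +105 and -105 mm. This point: middle, 51 mm above the underside (51 above the seat plate when home). Either way round fits.
- bay0 (a point): mouth of bay 0 of the cell, at y = -66 mm in the cell: middle of the bay, level with the rim. A bay is 54 (x) x 38 (y) mm inside, floor 62 mm below the rim; two fixed copper plates, 3 mm thick, stand across y at +6.5 and -6.5 mm from its middle over its full x, tops 16 mm below the rim. Partition to the next bay 3 mm thick, top 12 mm below the rim.
- bay1 (a point): mouth of bay 1 of the cell, at y = -25 mm in the cell: middle of the bay, level with the rim. Like bay 0.
- bay2 (a point): mouth of bay 2 of the cell, at y = 25 mm in the cell: middle of the bay, level with the rim. Like bay 0.
- bay3 (a point): mouth of bay 3 of the cell, at y = 66 mm in the cell: middle of the bay, level with the rim. Like bay 0.
- pack0_c (a point): electrode pack, 90 mm high, 0.16 kg: three steel plates 46 (x) x 3 (y) x 50 mm high at y = -13, 0, +13 mm under a blue header 74 (x) x 30 (y) x 8 mm; black grip tab 14 (x) x 22 (y) x 32 mm high on top. This point: middle, 45 mm above the plates' lower edges, 5 mm below the header's underside (5 mm below the rim when loaded). Either way round fits. Two to four packs exist.
- pack1_c (a point): electrode pack like pack 0; may be absent.
- pack2_c (a point): electrode pack like pack 0; may be absent.
- pack3_c (a point): electrode pack like pack 0; may be absent.
- box0_c (a point): closed sample box with white lid, 46 (x) x 60 (y) x 30 mm high (lid 1 mm more each way), about 50 g, lying on the seat plate at the start. This point is its centre, 15 mm above its underside.
- box1_c (a point): closed sample box with white lid, 46 (x) x 60 (y) x 30 mm high (lid 1 mm more each way), about 50 g, lying on the seat plate at the start. This point is its centre, 15 mm above its underside.
- tray_in (a point): yellow open sample tray, 160 (x) x 130 (y) x 22 mm high, walls 4 mm, fixed in its place. This point is the centre of its inner floor, 4 mm above the table; axes along its sides. Its place and turn differ from start to start.
- beaker: bystander: small glass beaker, 56 mm across, 70 high. Not part of the job.
- dish: bystander: closed glass petri dish, 52 mm across, 14 high. Not part of the job.
- driver: bystander: screwdriver lying flat, 160 mm long, origin near its middle. Not part of the job.
- washbottle: bystander: white plastic bottle with red cap, 60 mm across, 150 high. Not part of the job.
- jar: bystander: amber glass jar with black lid, 60 mm across, 70 high. Not part of the job.
- mfc: bystander: blue block-shaped flow controller on a steel foot, 110 x 28 x 120 mm high. Not part of the job.
- flask: bystander: glass bottle with blue cap and paper label, 64 mm across, 130 high. Not part of the job.
There are look-alikes about, which are no part of the job. Leave any green or pink look-alike of the part that bears pack0_c alone.

How it is judged (in metres and radians):
On the way, in this order (a step that is already met when the one before it is completed fails the run):
1. the cell sits fully home on both pegs (horizontal distance between cell_c and seat below 0.003 m and angle between the y axis of cell_c and the y axis of seat, either way round below 0.04 rad and z of cell_c in the frame of seat below 0.0535 m and angle between cell_c's own z axis and vertical below 0.04 rad), for 0.2 s.
2. the clamp arm is swung in over the lug of the seated cell (all of step 1 and value of joint clamp above 1.4 rad), for 0.2 s.
At the end, for the whole second after the job is handed in: Cell home on the pegs (3 mm sideways, 2.5 mm of full depth, level and in line to 0.04 rad), clamp joint over 1.4, every pack upright in a bay within 8 mm of its middle, header within 3 mm of the rim, both sample boxes flat on the tray floor (all of step 2 and angle between each of pack0_c, pack1_c, pack2_c, pack3_c's own z axis and vertical below 0.06 rad and ((horizontal distance between pack0_c and bay0 below 0.008 m and z of pack0_c in the frame of bay0 below -0.002 m and angle between the y axis of pack0_c and the y axis of bay0, either way round below 0.2 rad) or (horizontal distance between pack0_c and bay1 below 0.008 m and z of pack0_c in the frame of bay1 below -0.002 m and angle between the y axis of pack0_c and the y axis of bay1, either way round below 0.2 rad) or (horizontal distance between pack0_c and bay2 below 0.008 m and z of pack0_c in the frame of bay2 below -0.002 m and angle between the y axis of pack0_c and the y axis of bay2, either way round below 0.2 rad) or (horizontal distance between pack0_c and bay3 below 0.008 m and z of pack0_c in the frame of bay3 below -0.002 m and angle between the y axis of pack0_c and the y axis of bay3, either way round below 0.2 rad)) and ((horizontal distance between pack1_c and bay0 below 0.008 m and z of pack1_c in the frame of bay0 below -0.002 m and angle between the y axis of pack1_c and the y axis of bay0, either way round below 0.2 rad) or (horizontal distance between pack1_c and bay1 below 0.008 m and z of pack1_c in the frame of bay1 below -0.002 m and angle between the y axis of pack1_c and the y axis of bay1, either way round below 0.2 rad) or (horizontal distance between pack1_c and bay2 below 0.008 m and z of pack1_c in the frame of bay2 below -0.002 m and angle between the y axis of pack1_c and the y axis of bay2, either way round below 0.2 rad) or (horizontal distance between pack1_c and bay3 below 0.008 m and z of pack1_c in the frame of bay3 below -0.002 m and angle between the y axis of pack1_c and the y axis of bay3, either way round below 0.2 rad)) and ((horizontal distance between pack2_c and bay0 below 0.008 m and z of pack2_c in the frame of bay0 below -0.002 m and angle between the y axis of pack2_c and the y axis of bay0, either way round below 0.2 rad) or (horizontal distance between pack2_c and bay1 below 0.008 m and z of pack2_c in the frame of bay1 below -0.002 m and angle between the y axis of pack2_c and the y axis of bay1, either way round below 0.2 rad) or (horizontal distance between pack2_c and bay2 below 0.008 m and z of pack2_c in the frame of bay2 below -0.002 m and angle between the y axis of pack2_c and the y axis of bay2, either way round below 0.2 rad) or (horizontal distance between pack2_c and bay3 below 0.008 m and z of pack2_c in the frame of bay3 below -0.002 m and angle between the y axis of pack2_c and the y axis of bay3, either way round below 0.2 rad)) and ((horizontal distance between pack3_c and bay0 below 0.008 m and z of pack3_c in the frame of bay0 below -0.002 m and angle between the y axis of pack3_c and the y axis of bay0, either way round below 0.2 rad) or (horizontal distance between pack3_c and bay1 below 0.008 m and z of pack3_c in the frame of bay1 below -0.002 m and angle between the y axis of pack3_c and the y axis of bay1, either way round below 0.2 rad) or (horizontal distance between pack3_c and bay2 below 0.008 m and z of pack3_c in the frame of bay2 below -0.002 m and angle between the y axis of pack3_c and the y axis of bay2, either way round below 0.2 rad) or (horizontal distance between pack3_c and bay3 below 0.008 m and z of pack3_c in the frame of bay3 below -0.002 m and angle between the y axis of pack3_c and the y axis of bay3, either way round below 0.2 rad)) and x of box0_c in the frame of tray_in between -0.065 and 0.065 m and y of box0_c in the frame of tray_in between -0.05 and 0.05 m and z of each of box0_c, box1_c in the frame of tray_in below 0.0185 m and angle between each of box0_c, box1_c's own z axis and vertical below 0.08 rad and x of box1_c in the frame of tray_in between -0.065 and 0.065 m and y of box1_c in the frame of tray_in between -0.05 and 0.05 m); the robot touches nothing.
It fails at once if a bystander on the bench is disturbed (moved more than 25 mm) (distance of any of beaker, dish, driver, washbottle, jar, mfc, flask from where it was at the start of the episode above 0.025 m).
It fails at once if the cell is tipped by more than about 25 degrees (angle between cell_c's own z axis and vertical above 0.45 rad).
It fails at once if a pack is lowered into the cell before the clamp is closed (value of joint clamp below 1.3 rad and ((x of pack0_c in the frame of cell_c between -0.03 and 0.03 m and y of pack0_c in the frame of cell_c between -0.085 and 0.085 m and z of pack0_c in the frame of cell_c between 0 and 0.05 m) or (x of pack1_c in the frame of cell_c between -0.03 and 0.03 m and y of pack1_c in the frame of cell_c between -0.085 and 0.085 m and z of pack1_c in the frame of cell_c between 0 and 0.05 m) or (x of pack2_c in the frame of cell_c between -0.03 and 0.03 m and y of pack2_c in the frame of cell_c between -0.085 and 0.085 m and z of pack2_c in the frame of cell_c between 0 and 0.05 m) or (x of pack3_c in the frame of cell_c between -0.03 and 0.03 m and y of pack3_c in the frame of cell_c between -0.085 and 0.085 m and z of pack3_c in the frame of cell_c between 0 and 0.05 m))).
Of pack0, pack1, pack2, pack3 only 2 to 4 are there at a start; the rules pass over those that are not, and their reading is None.
At some moment in a run one of cell, box0, box1 may be knocked a few centimetres aside while the robot is not near it.
It also fails if it takes over 210 s, if anything falls off the work surface, if the arm or the gripper's body presses on something with over 40 N, if the wrist force passes 120 N, or if a joint passes its speed limit or range.

## Working session

There is one attempt and no reset: what is moved stays moved. The work goes in short steps, each a Python script; the robot and the scene stay as the last script left them, time stands still between calls to the robot, and variables do not carry over. Pictures are saved under pics/ and viewed, about 12 in all and at most 16, crops included, and the job is handed in when it is done.

```bash
ls; mkdir -p pics; python3 - <<'E'
from station import env,viewer
import cv2,numpy as np
np.set_printoptions(precision=4,suppress=True)
for n in ["scene","top"]:
    im=viewer.camera(n); cv2.imwrite(f"pics/{n}0.png",im); p=viewer.camera_params(n); print(n,p)
    cv2.imwrite(f"pics/{n}0b.png",cv2.resize(im,(800,600),interpolation=cv2.INTER_CUBIC))
print(viewer.camera_params("wrist")); print(env.read_state())
E
```

```text
pics
scene {'fx': 355.23640510506846, 'fy': 355.23640510506846, 'cx': 253.40662307423102, 'cy': 189.50194343117946, 'pose': array([[   0.8361,   -0.4036,    0.3716,  920.037 ],
       [   0.5483,    0.6364,   -0.5426, -605.4376],
       [  -0.0175,    0.6574,    0.7534,  932.97  ],
       [   0.    ,    0.    ,    0.    ,    1.    ]])}
top {'fx': 386.750925091988, 'fy': 386.750925091988, 'cx': 252.48926450647681, 'cy': 186.64019951956135, 'pose': array([[  -0.0234,    0.9934,   -0.1122,  385.4961],
       [  -0.9997,   -0.0232,    0.0028,   12.899 ],
       [   0.0002,    0.1122,    0.9937, 1214.3586],
       [   0.    ,    0.    ,    0.    ,    1.    ]])}
{'fx': 297.3186396354542, 'fy': 297.3186396354542, 'cx': 254.18321311770464, 'cy': 189.52663366266756, 'tool_from_camera': array([[ -0.0003,   0.9529,   0.3033,  83.5715],
       [  1.    ,   0.0004,  -0.0003,   0.3237],
       [ -0.0004,   0.3033,  -0.9529, -81.9215],
       [  0.    ,   0.    ,   0.    ,   1.    ]])}
{'time_s': 0.1, 'qpos': array([-1.152 ,  0.4238,  1.6306,  0.    ,  1.0886, -0.019 ]), 'dq': array([-0.0007, -0.0016, -0.0021, -0.0002,  0.0005, -0.0003]), 'tau': array([  0.0012, -54.5616, -27.4328,   0.0646,   0.0188,  -0.    ]), 'tool_pos': array([ 264.8502, -565.6964,  302.0052]), 'orientation': array([ 0.9761,  0.2171, -0.0001, -0.0007]), 'force': array([0.2717, 0.1668, 0.3825]), 'wrist_torque': array([0.0266, 0.0147, 0.0189]), 'width': 87.93903005761223}
```

View pics/top0b.png

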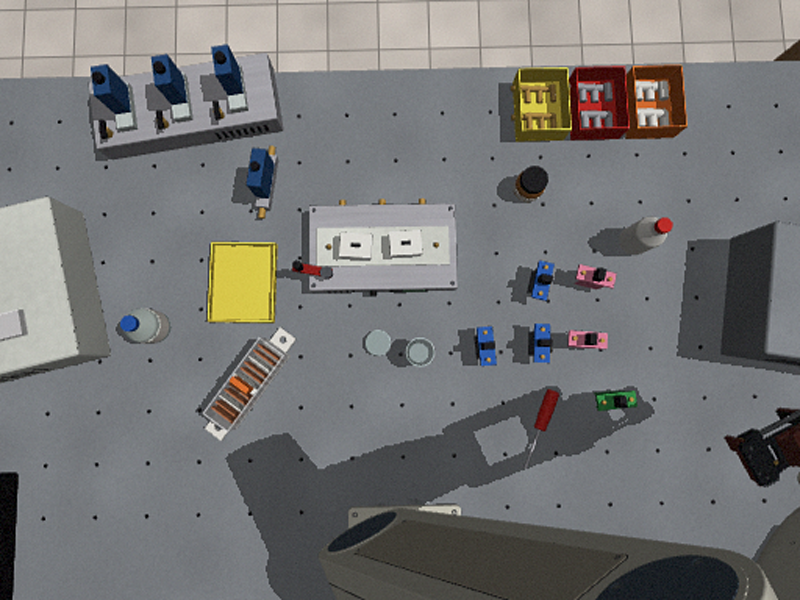

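View pics/scene0b.png

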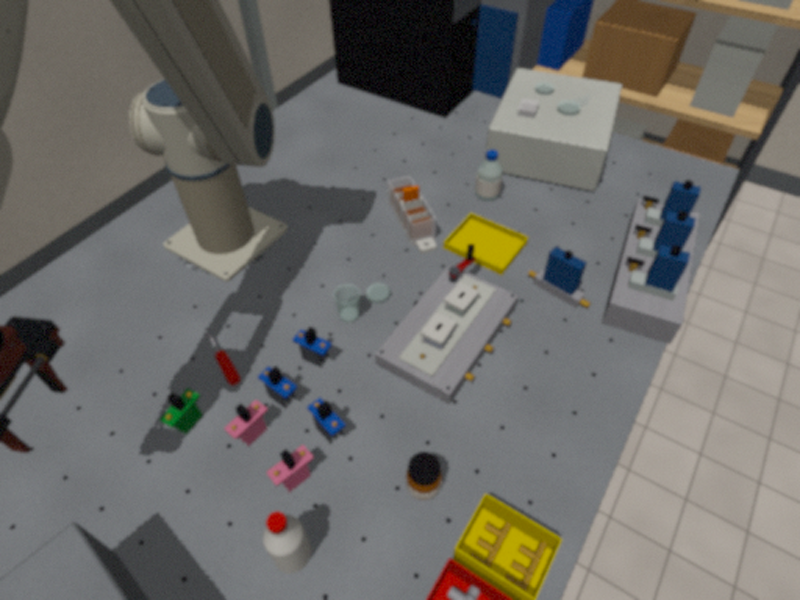

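The top view shows the stand at (380,248) with boxes at (356,244) and (405,243), pegs at (328,246) and (437,244), the tray at (242,282) and the cell at (248,383). There are 3 blue packs at (487,345), (541,343) and (543,280). The pink and green ones are look-alikes.

```bash
cat > h.py <<'E'
from station import env,set_gripper,viewer,workorder
import numpy as np,cv2
from scipy.spatial.transform import Rotation as R
np.set_printoptions(precision=3,suppress=True)
def quat(a):  # tool down, jaws (tool y) along yaw a
    return R.from_matrix(np.array([[-np.sin(a),np.cos(a),0],[np.cos(a),np.sin(a),0],[0,0,-1]])).as_quat()
def shot(n):
    s=env.read_state(); p=viewer.camera_params(n)
    if n=="wrist":
        T=np.eye(4); T[:3,:3]=R.from_quat(s["orientation"]).as_matrix(); T[:3,3]=s["tool_pos"]
        p["pose"]=T@p["tool_from_camera"]
    p["fish"]=n=="wrist"
    return viewer.camera(n),p
def px2w(p,uv,z):
    uv=np.atleast_2d(np.asarray(uv,float)); x=(uv[:,0]-p["cx"])/p["fx"]; y=(uv[:,1]-p["cy"])/p["fy"]
    if p["fish"]:
        r=np.hypot(x,y)+1e-9; d=np.c_[x/r*np.sin(r),-y/r*np.sin(r),-np.cos(r)]
    else: d=np.c_[x,-y,-np.ones_like(x)]
    P=p["pose"]; d=d@P[:3,:3].T; o=P[:3,3]
    return (o+d*((z-o[2])/d[:,2])[:,None])[:,:2]
def mask(im,lo,hi): return cv2.inRange(cv2.cvtColor(im,cv2.COLOR_BGR2HSV),np.array(lo),np.array(hi))
BLUE=((105,120,60),(125,255,255)); YEL=((24,140,80),(34,255,255)); ORG=((4,150,120),(16,255,255))
WHITE=((0,0,205),(180,40,255))
def blobs(m,p,z,amin=30):
    """contours -> (centroid, size, yaw of long side) in world at height z"""
    out=[]
    for c in cv2.findContours(m,cv2.RETR_EXTERNAL,cv2.CHAIN_APPROX_NONE)[0]:
        if cv2.contourArea(c)<amin: continue
        w=px2w(p,c[:,0,:],z); (cx,cy),(a,b),t=cv2.minAreaRect(w.astype(np.float32))
        if a<b: a,b,t=b,a,t+90
        out.append((cx,cy,a,b,(t+90)%180-90,c[:,0,0].mean(),c[:,0,1].mean()))
    return np.array(out)
def at(xy,z,a,fast=True):
    (env.reach if fast else env.move_l)(np.array([xy[0],xy[1],z]),quat(a))
E
python3 - <<'E'
from h import *
im=cv2.imread("pics/top0.png"); p=viewer.camera_params("top"); p["fish"]=False
for n,c,z,a in(("blue",BLUE,58,30),("yel",YEL,22,200),("org",ORG,102,10)):
    print(n);print(blobs(mask(im,*c),p,z,a))
s=1.5625
print(px2w(p,np.array([[356,244],[405,243]])/s,78),px2w(p,np.array([[328,246],[437,244]])/s,58),px2w(p,np.array([[325,272],[297,267]])/s,100))
at((620,100),420,np.pi)
print(env.read_state()["time_s"],env.read_state()["tool_pos"],env.read_state()["qpos"])
im,p=shot("wrist"); cv2.imwrite("pics/w1.png",im)
E
```

```text
blue
[[ 409.071 -161.852   72.936   30.061    3.646  310.595  221.076]
 [ 412.552 -268.295   72.046   26.914   -2.827  346.127  219.038]
 [ 468.152  519.412   33.345   26.937   88.661   82.467  206.8  ]
 [ 532.288 -275.557   73.806   29.559  -14.547  346.592  179.066]
 [ 767.699  273.358   79.853   42.993    0.23   164.779  109.305]
 [ 958.317  584.576   59.817   43.49     9.558   65.365   51.108]
 [ 978.008  458.787   61.155   53.365    8.921  105.204   44.677]
 [ 994.161  345.633   59.171   37.327    7.277  142.018   38.304]]
yel
[[ 547.278  312.694  160.146  133.84    -1.829  154.604  180.341]
 [ 911.982 -307.434  134.386  102.708    0.579  345.614   69.314]]
org
[[ 347.801  298.139   38.599   13.801   44.808  152.75   246.286]
 [ 843.147 -523.455   55.17    19.498   14.682  428.132   72.321]
 [ 855.382 -479.619   35.981   34.409   86.093  411.091   67.455]]
[[606.972  81.083]
 [606.726 -12.501]] [[608.196 136.714]
 [607.195 -75.058]] [[551.083 138.346]
 [561.718 190.432]]Traceback (most recent call last):
  File "<stdin>", line 7, in <module>
  File "h.py", line 34, in at
    (env.reach if fast else env.move_l)(np.array([xy[0],xy[1],z]),quat(a))
    ~~~~~~~~~~~~~~~~~~~~~~~~~~~~~~~~~~~^^^^^^^^^^^^^^^^^^^^^^^^^^^^^^^^^^^
station.IKError: the arm cannot take that pose within its joint ranges
```

```bash
python3 - <<'E'
from h import *
for xy in((607,31),(547,313),(348,298),(409,-162)):
  for z in(450,400,330,150):
    print(xy,z,[(d if env.ik(np.array([*xy,z]),quat(np.radians(d))) is not None else None) for d in range(-180,180,30)])
E
```

```text
(607, 31) 450 [None, None, -120, -90, -60, -30, 0, 30, 60, 90, 120, None]
(607, 31) 400 [None, None, -120, -90, -60, -30, 0, 30, 60, 90, 120, None]
(607, 31) 330 [None, None, -120, -90, -60, -30, 0, 30, 60, 90, 120, None]
(607, 31) 150 [None, None, -120, -90, -60, -30, 0, 30, 60, 90, 120, None]
(547, 313) 450 [None, None, None, -90, -60, -30, 0, 30, 60, 90, 120, 150]
(547, 313) 400 [None, None, None, -90, -60, -30, 0, 30, 60, 90, 120, 150]
(547, 313) 330 [None, None, None, -90, -60, -30, 0, 30, 60, 90, 120, 150]
(547, 313) 150 [None, None, None, -90, -60, -30, 0, 30, 60, 90, 120, 150]
(348, 298) 450 [-180, None, None, -90, -60, -30, 0, 30, 60, 90, 120, 150]
(348, 298) 400 [-180, None, None, -90, -60, -30, 0, 30, 60, 90, 120, 150]
(348, 298) 330 [-180, None, None, -90, -60, -30, 0, 30, 60, 90, 120, 150]
(348, 298) 150 [-180, None, None, -90, -60, -30, 0, 30, 60, 90, 120, 150]
(409, -162) 450 [None, -150, -120, -90, -60, -30, 0, 30, 60, 90, 120, None]
(409, -162) 400 [None, -150, -120, -90, -60, -30, 0, 30, 60, 90, 120, None]
(409, -162) 330 [None, -150, -120, -90, -60, -30, 0, 30, 60, 90, 120, None]
(409, -162) 150 [None, -150, -120, -90, -60, -30, 0, 30, 60, 90, 120, None]
```

```bash
python3 - <<'E'
from h import *
at((600,90),380,0)
print(env.read_state()["time_s"])
env.hold(0.2)
im,p=shot("wrist"); cv2.imwrite("pics/w1.png",im); np.save("w1.npy",p["pose"])
for z,t in((79,"lid"),):
    b=blobs(mask(im,*WHITE),p,z,60); print(b)
E
```

```text
2.7167
[[939.774 -29.295  98.751  19.703 -89.505 452.959 232.805]
 [939.412  49.236  51.72   18.683 -89.833 462.527 190.   ]
 [134.48   25.132 182.055  93.438 -89.792  10.59  205.005]
 [939.353 104.102  52.051  18.869  89.966 467.74  157.26 ]
 [610.701  41.551 260.748 151.774  89.603 257.252 167.178]
 [939.279 185.76  107.448  18.804 -89.889 472.828 106.731]
 [458.86  223.777  33.941  29.011  53.    146.694  63.986]
 [916.773 263.789  46.886  24.194 -71.524 465.14   56.86 ]
 [696.755 258.95   21.066  12.134  82.916 329.186  35.581]
 [878.947 272.382  74.863  39.645 -83.63  445.535  48.307]
 [904.096 309.799  32.408  27.344 -81.111 457.188  24.422]
 [381.197 283.03  121.349  47.676 -38.998 110.739  31.731]
 [338.841 273.53  172.548  35.444 -48.584  70.679  38.75 ]]
```

View pics/w1.png

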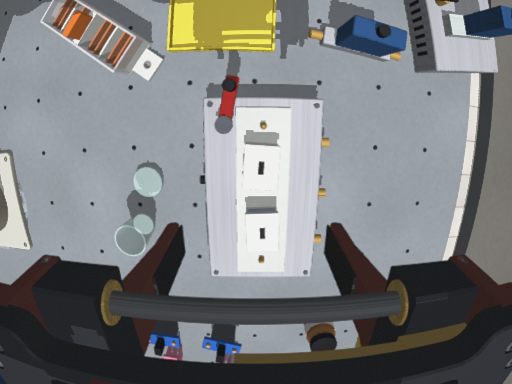

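```bash
cat >> h.py <<'E'
BLACK=((0,0,0),(180,255,70))
def stand(im,p,zl=79):
    hsv=cv2.cvtColor(im,cv2.COLOR_BGR2HSV)
    br=cv2.inRange(hsv,np.array((12,90,40)),np.array((28,255,255)))
    return blobs(br,p,58,4)
E
python3 - <<'E'
from h import *
im=cv2.imread("pics/w1.png"); p=viewer.camera_params("wrist"); p["pose"]=np.load("w1.npy"); p["fish"]=True
def near(b): return b[(abs(b[:,5]-262)<70)&(b[:,6]>60)&(b[:,6]<280)]
print("pegs",near(stand(im,p)))
print("label",near(blobs(mask(im,*BLACK),p,79,4)))
print("knob",near(blobs(mask(im,*BLACK),p,109.5,20)))
pl=cv2.inRange(im,(215,)*3,(255,)*3); print("white>215",near(blobs(pl,p,79,100)))
for i in (140,150,167,195,205,233): print(i, im[i,232:296:2,1])
print(px2w(p,[[206,100],[322,100],[213,275],[310,276]],44)) # stand corners
print(blobs(mask(im,*ORG),p,102,20)[:3],blobs(mask(im,*YEL),p,22,200))
E
```

```text
pegs [[610.547 -71.441   9.315   6.312 -89.651 261.    259.5  ]
 [697.374 -34.51   10.434   9.608  88.373 317.227 238.273]
 [698.146  39.46   10.74   10.22   89.737 321.4   192.64 ]
 [698.701 113.507  11.473   8.695 -87.43  324.769 142.   ]
 [611.989 135.112   6.853   5.424 -89.812 263.    125.5  ]]
label [[611.053 -14.417  12.805   2.876 -89.539 262.    233.   ]
 [530.129  65.108  10.025   4.146  87.14  202.5   179.5  ]
 [608.352  81.366  14.986   3.99  -89.817 260.654 167.962]
 [683.14  195.293   2.74    2.623   2.86  319.     82.   ]
 [599.884 195.141   3.876   2.523  89.944 254.     80.875]
 [568.338 189.959  17.271  15.479 -28.023 228.73   84.622]]
knob [[535.699  73.695   9.227   3.816  87.14  202.5   179.5  ]
 [607.691  88.657  13.792   3.672 -89.817 260.654 167.962]
 [570.864 188.599  15.895  14.246 -28.023 228.73   84.622]]
white>215 [[610.811  40.335 240.457  71.767  89.383 262.122 187.599]]
140 [204 206 222 235 235 236 159 151 153 152 153 154 154 155 156 157 157 155
 156 156 158 157 164 241 240 239 239 239 239 219 208 208]
150 [206 207 208 236 236 236 223 241 241 241 241 241 241 241 241 241 241 241
 241 241 241 241 241 241 239 240 239 239 239 219 207 207]
167 [205 206 229 236 237 231 241 241 241 241 241 241 243 156  46  49 196 242
 241 241 241 241 241 239 239 239 240 241 241 208 208 203]
195 [202 199 220 239 237 237 238 240 239 240 242 242 242 241 242 242 243 242
 241 241 242 241 240 239 239 238 238 238 223 205 203 202]
205 [200 199 218 240 239 239 240 159 151 150 152 153 151 151 149 148 150 149
 149 149 150 148 208 239 237 237 237 237 212 207 204 205]
233 [196 201 197 240 238 238 238 233 242 242 242 242 242 245  92  50 125 245
 242 242 242 242 242 232 237 238 238 222 204 204 206 206]
[[ 532.834  170.912]
 [ 695.549  171.821]
 [ 530.279 -111.629]
 [ 694.732 -114.864]]
[[360.443 290.129  39.16   32.387  53.829  76.427  25.147]] [[550.809 286.457 158.67   83.113  -2.254 221.403  25.019]]
```

```bash
cat >> h.py <<'E'
def label(im,p,guess,z=79,c=BLACK,amin=8,rad=40):
    b=blobs(mask(im,*c),p,z,amin); d=np.hypot(b[:,0]-guess[0],b[:,1]-guess[1]); i=d.argmin()
    return b[i] if d[i]<rad else None
def put(xy,z,a,zc=230,opening=70):
    at(xy,zc,a); env.move_l(np.array([*xy,z+15]),rate=200); f=env.move_l(np.array([*xy,z]),rate=60,f_stop=8)
    print("put stop",f,env.read_state()["tool_pos"]); set_gripper(opening); env.move_l(np.array([*xy,zc]),rate=250)
E
python3 - <<'E'
from h import *
t=np.array([548,312.5]); ta=np.radians(-2); ux=np.array([np.cos(ta),np.sin(ta)])
for k,(g,s) in enumerate((((608.4,81.4),36),((611,-14.4),-36))):
    at(g,230,0); im,p=shot("wrist"); cv2.imwrite(f"pics/box{k}.png",im)
    b=label(im,p,g); print(b)
    if b is None: print("lost"); break
    xy=b[:2]; env.move_l(np.array([*xy,131]),rate=200); set_gripper(40); 
    w=env.read_state()["width"]; print("w",w)
    if w<44 or w>52: break
    env.move_l(np.array([*xy,230]),rate=200)
    put(t+s*ux,88,ta+np.pi/2)
    set_gripper(88)
print(env.read_state()["time_s"])
im,p=shot("top"); cv2.imwrite("pics/top2.png",cv2.resize(im[80:330,60:400],None,fx=2.2,fy=2.2,interpolation=cv2.INTER_CUBIC)); 
E
```

```text
[608.634  81.156  15.993   5.858  89.711 253.574 199.809]
w 47.02977506255654
put stop False [583.805 311.214  87.839]
[610.587 -14.714  15.966   5.787 -89.744 253.872 200.34 ]
w 46.212347721089934
put stop False [511.835 313.717  87.863]
17.2917
```

View pics/top2.png

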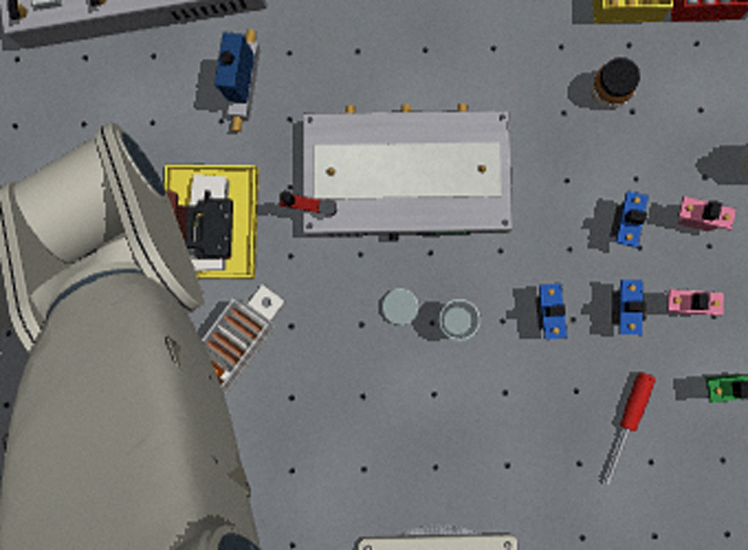

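Both boxes are in the tray and the seat is bare, with pegs at (331,171) and (481,169) in the crop. Next I measure the pegs and the cell from close by.

```bash
python3 - <<'E'
from h import *
at((605,40),300,0); env.hold(.15)
im,p=shot("wrist"); cv2.imwrite("pics/pegs.png",im)
b=stand(im,p); b=b[(abs(b[:,0]-611)<20)]; print("pegs",b)
m=cv2.inRange(im,(215,)*3,(255,)*3); b=blobs(m,p,48,3000); print("plate",b)
kb=blobs(mask(im,*BLACK),p,109.5,30); print("knob",kb[np.hypot(kb[:,0]-565,kb[:,1]-190)<30])
a=np.radians(-40)
at((348,298),270,a); env.hold(.15)
im,p=shot("wrist"); cv2.imwrite("pics/cell.png",im)
print("grip",blobs(mask(im,*ORG),p,102,40)); print("copper",blobs(mask(im,*((0,60,60),(18,255,255))),p,102,100)); print(env.read_state()["time_s"])
np.save("cellpose.npy",p["pose"])
E
```

```text
pegs [[610.204 -71.121  10.438   6.318 -89.295 258.833 259.5  ]
 [612.264 134.529   7.78    7.209 -63.554 261.55   88.6  ]]
plate [[611.375  25.042 251.464  76.519  89.466 259.789 172.748]]
knob [[571.682 185.568  22.61   15.061 -58.161 217.786  33.054]]
grip [[351.152 296.968  39.25   11.162  52.711 256.49  192.087]]
copper [[353.168 299.586  47.061  12.302  53.083 256.311 188.723]
 [316.977 337.392  41.751  19.865  52.838 197.153 182.679]
 [346.694 314.875  41.177   4.217  52.35  239.323 180.031]
 [338.698 321.076  42.165   5.776  53.012 227.615 180.062]
 [370.449 297.236  41.091   4.008  53.491 273.223 178.021]
 [378.408 291.066  42.035   5.311  53.348 284.875 177.531]
 [400.084 274.376  42.238  18.765  52.266 315.154 176.527]
 [545.456 196.495  54.591  18.001  79.267 463.699 146.577]]
20.25
```

View pics/cell.png

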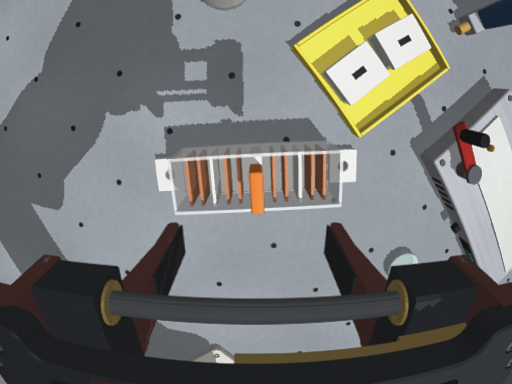

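```bash
python3 - <<'E'
from h import *
for y in(136,-74):
    at((605,y),230,np.radians(-90.5)); env.hold(.15)
    im,p=shot("wrist"); b=stand(im,p); b=b[np.hypot(b[:,0]-611,b[:,1]-y)<20]; print("peg",b, p["pose"][:3,3])
    cv2.imwrite(f"pics/peg{y}.png",im)
print(env.read_state()["time_s"])
a,b=[cv2.imread(f"pics/peg{y}.png")[130:260,190:320] for y in(136,-74)]
cv2.imwrite("pics/pegs2.png",cv2.resize(np.hstack([a,b]),None,fx=3,fy=3))
E
```

```text
peg [[614.207 134.828   8.64    8.529 -27.737 256.259 181.852]] [687.972 136.257 312.363]
peg [[612.376 -74.884   9.318   8.041  -0.384 256.741 184.778]] [688.94  -73.297 311.936]
22.675
```

View pics/pegs2.png

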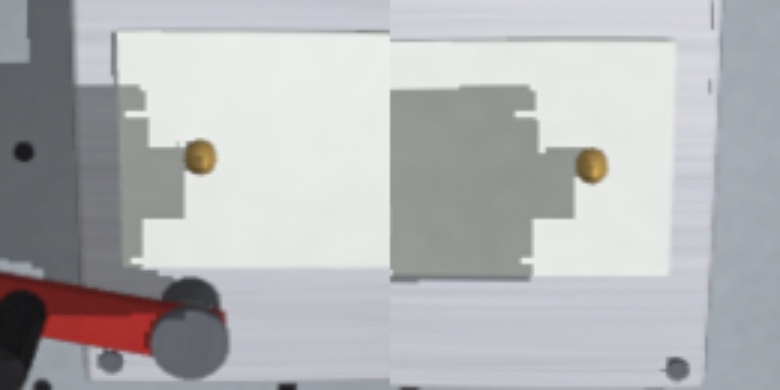

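```bash
python3 - <<'E'
from h import *
a=np.radians(-37.3)
g=(351.2,297)
at(g,270,a); env.hold(.15); im,p=shot("wrist"); b=label(im,p,g,102,ORG,40); print("grip",b)
xy=b[:2]; set_gripper(50)
env.move_l(np.array([*xy,170]),rate=200); env.move_l(np.array([*xy,150]),rate=80); set_gripper(5); env.hold(.2)
s=env.read_state(); print("w",s["width"],s["force"])
if 9<s["width"]<15:
    env.move_l(np.array([*xy,320]),rate=120)
    at((612,30),320,np.radians(-90.5)); env.hold(.3)
    s=env.read_state(); print("w",s["width"],s["force"],s["wrist_torque"],s["time_s"],s["tool_pos"])
    im,p=shot("wrist"); cv2.imwrite("pics/carry.png",im)
    im,p=shot("scene"); cv2.imwrite("pics/carrys.png",cv2.resize(im[80:280,180:380],None,fx=3,fy=3))
    a=cv2.imread("pics/carry.png")
E
```

```text
grip [350.985 296.924  38.413  10.814  52.886 252.961 193.301]
w 12.10482237122167 [-0.526  1.008  1.842]
w 11.739664832073702 [ 0.607  0.756 -7.408] [-0.025 -0.019 -0.005] 30.4667 [611.795  30.846 320.196]
```

View pics/carry.png

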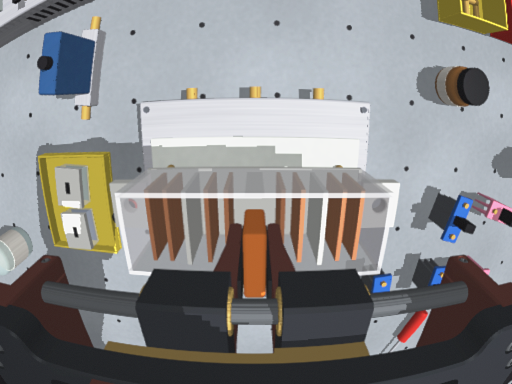

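```bash
python3 - <<'E'
from h import *
im,p=shot("wrist"); s=env.read_state(); tp=s["tool_pos"]
print("grip now",blobs(mask(im,*ORG),p,tp[2]-150+102,40)[:,:5])
env.move_l(np.array([612,30,222]),rate=120); env.move_l(np.array([612,30,211]),rate=50)
env.hold(.2); print(env.read_state()["tool_pos"])
f=env.move_l(np.array([612,30,198]),rate=25,f_stop=14); env.hold(.3)
s=env.read_state(); print(f,s["tool_pos"],s["force"],s["wrist_torque"],s["time_s"])
E
```

```text
grip now [[618.831  30.052  50.775  11.257   0.   ]]
[612.144  29.972 211.193]
True [611.728  29.98  198.1  ] [-1.594  0.566  5.661] [ 0.043  0.081 -0.019] 32.975
```

```bash
python3 - <<'E'
from h import *
set_gripper(45); env.move_l(np.array([612,30,300]),rate=200)
at((600,40),310,0); env.hold(.15)
im,p=shot("wrist"); cv2.imwrite("pics/seated.png",im)
print("grip",blobs(mask(im,*ORG),p,150,40)[:,:5]); k=blobs(mask(im,*BLACK),p,109.5,30); print("knob",k[np.hypot(k[:,0]-565,k[:,1]-190)<30])
print(env.read_state()["time_s"]); np.save("seated.npy",p["pose"])
E
```

```text
grip [[610.652  33.096  39.475  18.595  -0.277]]
knob [[571.147 185.44   21.975  14.63  -65.01  223.245  33.83 ]]
35.925
```

View pics/seated.png

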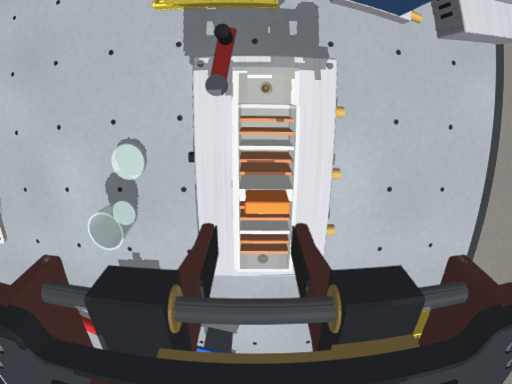

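```bash
python3 - <<'E'
from h import *
pv=np.array([559.9,138.5]); K=lambda t: pv+52*np.array([np.sin(t),np.cos(t)])
set_gripper(44); at(K(.21),230,0); env.move_l(np.array([*K(.21),154]),rate=120); set_gripper(5); env.hold(.1)
s=env.read_state(); print("w",s["width"],s["force"])
if 12<s["width"]<19:
    for t in np.linspace(.21,1.575,12)[1:]:
        if env.move_l(np.array([*K(t),154]),rate=80,f_stop=20): print("stop",t); break
    env.hold(.2); s=env.read_state(); print(s["force"],s["tool_pos"])
    set_gripper(34); q=s["tool_pos"]; env.move_l(np.array([q[0],q[1],260]),rate=200)
    at((600,40),310,0); env.hold(.15)
    im,p=shot("wrist"); cv2.imwrite("pics/clamped.png",im); k=blobs(mask(im,*BLACK),p,109.5,30); print("knob",k[np.hypot(k[:,0]-612,k[:,1]-138)<40])
    m=mask(im,*BLUE)
    im,p=shot("top"); cv2.imwrite("pics/top3.png",im); print(blobs(mask(im,*BLUE),p,58,30))
print(env.read_state()["time_s"])
E
```

```text
w 15.57193636878919 [-1.244 -0.145  4.737]
[-3.943  2.977  2.638] [611.408 138.503 153.567]
knob [[610.793 140.339  15.193  14.842 -89.703 267.022  81.109]]
[[ 408.918 -161.827   73.427   29.364    4.354  310.57   221.076]
 [ 412.552 -268.295   72.046   26.914   -2.827  346.087  219.   ]
 [ 468.152  519.412   33.345   26.937   88.661   82.467  206.8  ]
 [ 532.288 -275.557   73.806   29.559  -14.547  346.545  178.987]
 [ 769.964  277.578   76.04    28.024   -9.157  163.703  107.162]
 [ 957.229  589.347   59.296   33.604    8.613   64.53    50.879]
 [ 976.459  468.597   61.083   33.588    8.746  103.116   44.159]
 [ 988.449  344.671   75.536   40.473   17.998  142.77    39.103]]
43.225
```

View pics/clamped.png

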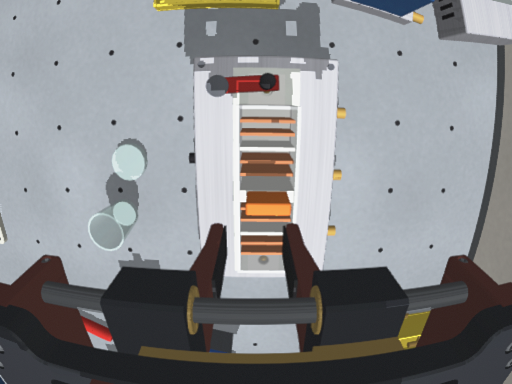

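```bash
cat >> h.py <<'E'
S=np.array([611.6,30.0]); SY=np.radians(-0.5)
def bay(y): return S+y*np.array([-np.sin(SY),np.cos(SY)])
def pick(g,a):
    tx=np.array([-np.sin(a),np.cos(a)]); set_gripper(44)
    at(np.array(g)-83*tx,230,a); env.hold(.15); im,p=shot("wrist")
    b=label(im,p,g,58,BLUE,100); print("header",b); cv2.imwrite("pics/pk.png",im)
    t=label(im,p,g,90,BLACK,40,25); print("tab",t)
    if b is None or not(65<b[2]<82 and 26<b[3]<36): return False
    xy=b[:2]; aa=np.radians(b[4])
    at(xy,230,aa); env.move_l(np.array([*xy,160]),rate=200); f=env.move_l(np.array([*xy,141]),rate=60,f_stop=10); set_gripper(5); env.hold(.1)
    s=env.read_state(); print("w",s["width"],f,s["tool_pos"][2])
    return 11<s["width"]<17
def load(y):
    q=env.read_state()["tool_pos"]; env.move_l(np.array([*q[:2],320]),rate=200)
    xy=bay(y); at(xy,320,SY); env.move_l(np.array([*xy,262]),rate=200)
    f=env.move_l(np.array([*xy,205]),rate=40,f_stop=8); env.hold(.15)
    s=env.read_state(); print("load",y,f,s["tool_pos"],s["force"],s["width"],s["time_s"])
    return s["tool_pos"][2]<210.5
def leave():
    set_gripper(36); q=env.read_state()["tool_pos"]; env.move_l(np.array([*q[:2],300]),rate=200)
E
python3 - <<'E'
from h import *
if pick((409,-162),np.radians(4)):
    if load(-66): leave()
E
```

```text
header [ 411.277 -163.969   72.211   28.785    4.172  255.966  101.647]
tab [ 411.652 -164.161   19.459   12.583  -85.855  256.071  102.   ]
w 13.882900596326017 False 141.09784818047734
load -66 True [610.919 -35.987 207.131] [-1.035 -0.349  5.6  ] 13.885662714425068 51.0417
```

Pack 1 reached TCP z 207.1 against 207 expected, so it is home. Now the other two.

```bash
python3 - <<'E'
from h import *
for g,a,y in(((412.5,-268.3),-2.8,66),((532.3,-275.6),-14.5,25)):
    if not pick(g,np.radians(a)): print("pick bad"); break
    if not load(y): print("load bad"); break
    leave()
at((600,-60),330,0); env.hold(.15)
im,p=shot("wrist"); cv2.imwrite("pics/end.png",im)
b=blobs(mask(im,*BLUE),p,124,60); print(b[np.hypot(b[:,0]-611,b[:,1]-30)<130])
im,p=shot("top"); cv2.imwrite("pics/topend.png",cv2.resize(im[80:330,60:400],None,fx=2.2,fy=2.2,interpolation=cv2.INTER_CUBIC))
print(env.read_state()["time_s"])
E
```

```text
header [ 414.412 -270.913   72.494   29.261   -3.32   255.513  101.961]
tab [ 414.248 -270.701   20.27    13.023   85.238  255.881  102.024]
w 13.989662270367507 False 141.14113149116451
load 66 True [612.089  95.982 207.156] [-0.676 -0.159  5.596] 13.79129554412559 60.7083
header [ 535.186 -277.952   72.306   29.282  -15.26   257.466  101.591]
tab [ 534.546 -278.331   20.208   12.589   75.739  257.702  102.179]
w 14.128713499961156 False 141.1043470617029
load 25 True [611.678  55.002 207.047] [-1.43   0.414  5.75 ] 13.970330661242002 70.425
[[610.739 -35.442  73.113  30.257   0.147 265.831 158.313]
 [611.522  54.135  72.485  29.78   -0.542 267.317  68.393]
 [612.412  94.753  72.471  30.571  -0.031 267.472  27.661]]
72.4
```

View pics/end.png

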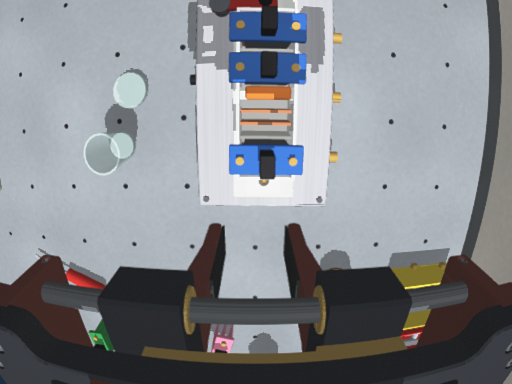

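View pics/topend.png

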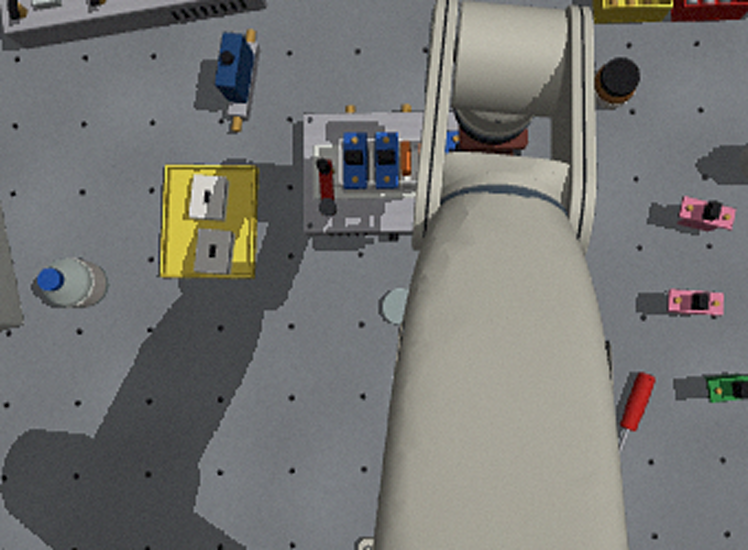

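Packs sit within about 2 mm of their bays. The lower sample box seems slightly shifted, so I'll take one close look at the tray.

```bash
python3 - <<'E'
from h import *
at((547,270),260,0); env.hold(.2)
im,p=shot("wrist"); cv2.imwrite("pics/tray.png",im)
b=blobs(mask(im,*YEL),p,22,1500); print("tray",b)
l=blobs(mask(im,*BLACK),p,35,8); print("labels",l[np.hypot(l[:,0]-548,l[:,1]-312)<75])
w=blobs(cv2.inRange(im,(190,)*3,(255,)*3),p,35,300); print("lids",w[np.hypot(w[:,0]-548,w[:,1]-312)<75])
E
```

```text
tray [[551.475 312.876 158.479 128.932  -2.121 248.617 134.969]]
labels [[506.634 303.037  14.892   5.338  -0.962 215.    145.472]
 [583.442 310.912  15.645   5.643  -6.397 288.444 137.889]]
lids [[506.822 303.141  60.551  46.442  -5.935 215.541 145.072]
 [583.388 310.765  60.329  46.626  -5.852 287.831 137.754]]
```

View pics/tray.png

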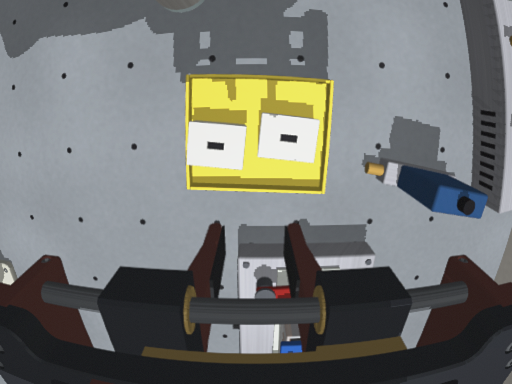

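The tray picture shows both boxes lying flat with clear lids. The lids measure 60.5 x 46.4 mm and 60.3 x 46.6 mm at the same assumed height, so neither is tilted. Box centres in the tray frame are about (-44,-11) and (+32,-1) mm, inside the limits.

```bash
python3 -c "
from h import *
print(env.read_state()['time_s'],env.read_state()['force']); workorder.sign_off()"
```

```text
73.9417 [ 0.35  -1.419 -0.242]
the job is handed in; nothing more can be done
```

The job is done and handed in at about 74 s. I moved both sample boxes to the tray, seated and clamped the cell, then loaded the three blue packs into bays 0, 2 and 3. I did not grip the pink and green look-alikes or any bystander.

What the last checks showed:
- **Cell:** it reached full depth (TCP z 198.1 mm against 198 expected). Its grip measured within about 1–2 mm of the seat point.
- **Clamp:** the knob measured about 1.5 mm off its fully-in position, roughly 1.53–1.57 rad by my estimate. I could not read the joint itself.
- **Packs:** the header bars stopped at rim height (207.0–207.2 mm against 207). They measured within about 2 mm of the bay middles, with yaw under 1°.
- **Boxes:** both lie flat on the tray floor, at about (-44, -11) and (+32, -1) mm in the tray frame.

One check disagreed: the first of those boxes ended up about 11 mm from where I had set it, turned about 4° and against or very near the tray wall. It was probably the announced knock. It was still within limits, so I left it.

I did not measure the bystanders' final positions. The last overall picture showed no obvious change, but the arm hid part of the bench.

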